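# Fetch the vanilla tube from the leaning keeper

## Robot

A 6-joint arm with a two-finger parallel gripper is mounted at the origin on the work surface. World frame = base frame: x ahead of the robot, y to its left, z up, the work surface at z = 0. Lengths are in mm, angles in degrees, forces in N, time in s.
With the tool pointing down it reaches from about 300 to 850 mm from the base axis. Payload 4.2 kg.
Tool frame: the origin (TCP) lies midway between the tips of the shut fingers; the grasp point (between the pads) lies 19 mm behind it; z points along the fingers, y is the line along which they close (so a half turn about z gives the same grasp; the last joint's range is limited). The gripper opens to 91 mm and grips with 3 to 60 N. Pads are 32 mm wide; open, the fingers measure 118 mm over their backs; the gripper's body (76 mm by 178 mm) begins 60 mm behind the grasp point.
Start: joints at [74.141, 18.312, 89.639, -0, 72.044, -1.146], TCP at [146.044, 556.16, 213.976] pointing down, gripper open.
Joint ranges: [-177.97, 177.97], [-48.28, 115.42], [12.27, 149.76], [-77.06, 257.06], [2.81, 150.46], [-146.56, 146.56]. Speed limits (degrees/s): [147.25, 147.25, 180, 180, 180, 180].

## Interface

Orientations are given as [roll, pitch, yaw] about the fixed x, y, z axes, in that order (R = Rz(yaw) Ry(pitch) Rx(roll)).
In Python, from workcell import env gives the robot as it stands.
- The arm moves only by the tool jog_arm, never from a script. Its argument "steps" is one flat list of numbers, 5 for each row, row after row: the closure, from 0 (fully open) to 1 (shut), then the shift along the tool's x, y, z in cm, then the turn about the tool's z in degrees. A call has 1 to 20 rows; each row is the pose to reach, as a shift and turn from the pose commanded when the call began, along the tool's axes at that moment; what a row does not reach only later rows make up. A row lasts 1/10 s, in which the tool goes at most 50 mm and 8.59 degrees, less where a joint would pass 70% of its speed; a pose out of reach is approached as far as the arm can. A call with a gripper value outside its range is refused whole. The fingers move at their own pace and stop on an object; "force" is the grip in N (left out, the last holds). Time passes only in rows, so rows that repeat a pose let the fingers close. It gives the time, the measured TCP pose, the force and the opening at its end, in the units of the state.
- env.state(): the state, without advancing time (a new reading comes with each control period).
- env.grab_frame(name): name is "scene" or "top" or "wrist"; returns the picture (400x640x3 uint8, red, green, blue); there is no depth.
- env.camera_params(name): a dict with "fx", "fy", "cx", "cy" (pixels), "R" (3x3) and "t" (3): a world point X has camera coordinates R X + t. Camera axes: x right, y down, z forward; pixel columns grow to the right and rows downward; lengths in mm; the calibration is good to about 2 mm. A picture is of the moment at which its call begins: read the wrist's pose just before it. camera_params takes no time and is no camera call; for the wrist camera it gives the pose at the moment of the call.
- env.job_done(): hands the job in, once; it reports no verdict.
The state is a dict: "time_s": time; "qpos": joint angles; "qvel": joint speeds; "effort": joint torques, N m; "ee_pos": TCP position; "ee_rot": TCP orientation; "force": force on the tool from outside, world axes, zero at the start; "torque": the same for the moment, N m; "gripper_width": finger opening in mm.
Only numpy, scipy, OpenCV 4.12 (cv2) and the standard library are available. Lean on these libraries where they do the work, as an engineer would, in place of code of your own. Each camera call takes 0.05 s, during which the arm holds its last target. There are 200 camera calls.

## Task

Lift the domed lid off the leaning white keeper by its knob and set it down gently, knob up, wholly on the top of the square stand; feel for the top, do not drop or bang the lid. Then draw out the metal tube that stood under the lid and stand it upright in the hole of the wooden holder, all the way down. Do not knock the other things on the counter about.

Things in the scene. Friction and masses are not known exactly. Their poses are not given: they have to be found in the camera images.
- keeper: White stoneware storage keeper fixed to the counter: a cylinder 108 mm across and 80 mm long, leaning 22 degrees towards its own front, on a wooden foot 150 x 130 mm (foot reaches from 45 mm before to 105 mm behind the origin, 65 mm to each side; back board 98 mm high). Origin on the counter right below the mouth centre; z up, -x is the front, to which it leans; x level.
- keeper_mouth (a point): Centre of the keeper's mouth, 111 mm above the counter; its axes are those of keeper (z up), NOT tilted: the cylinder's axis points along (-0.375, 0, 0.927) of this frame. The mouth is a flat round face 82 mm across, raised 10 mm above a ring-shaped shoulder on which the lid rests; in its middle a bore about 26 to 28 mm wide and 60 mm deep along that axis holds the tube.
- lid_rim (a point): Loose white stoneware lid, a hollow dome 100 mm across, 70 mm tall to the foot of the knob's stem, about 0.25 kg (varies by a third). This point is the centre of its open rim (its underside); its z axis is the dome's axis, to the knob. On the keeper it leans with it and fits over the 10 mm raised face with about 4 mm of play; the tube stands 50 mm out of the mouth inside the dome, so draw the lid off along the axis by 70 mm or more before moving it aside.
- lid_knob (a point): Centre of the lid's knob, a plain upright cylinder 28 mm in diameter and 22 mm tall on a 16 mm stem, 95 mm above the rim centre along the lid's axis, 25 mm above the dome's top (top flat 68 mm across); axes as lid_rim.
- tube_mid (a point): Middle of the loose aluminium tube with a cork bung, 22 mm in diameter, 110 mm long in all, 60 g; z axis along the tube, to the bung. The foot is 55 mm below this point and slightly tapered. In the keeper the tube leans with it, with play of up to 0.1 rad, and its top 50 mm stand out of the mouth.
- tube_foot (a point): Centre of the tube's foot face; axes as tube_mid.
- stand: Wooden stand with a square top on a telescopic steel post, fixed to the counter; foot 120 x 120 x 12 mm, top board 170 x 170 mm, 15 mm thick. Origin on the counter below the middle; z up, x and y along the sides. The top face is locked somewhere from 45 to 80 mm above the counter, differently each time, and this height is NOT in the pose: look, or feel for it. It does not give under the lid.
- holder_hole0 (a point): Centre of the hole's mouth in the top face of the wooden holder, a block 75 x 75 mm, 50 mm tall, fixed to the counter; the round hole is 26 mm wide with a small chamfer and 40 mm deep; z up, x and y along the block's sides.
- tin_flat: Bystander, loose: a flat food tin with a coloured label, 64 mm across, 42 mm tall; origin under its middle.
- spice_jar: Bystander, loose: a small spice jar with a black cap, 44 mm across, 68 mm tall; origin under its middle.
- tin_a: Bystander, loose: a food tin with a coloured label, 74 mm across, 105 mm tall; origin under its middle.
- tin_b: Bystander, loose: a second food tin like tin_a; origin under its middle.
- ginger_jar: Bystander, loose: an upright white ginger jar, 84 mm across, 98 mm tall, all one solid piece though it has a knob; origin under its middle.
- bowl: Bystander, loose: an empty white bowl, 110 mm across, 45 mm tall; origin under its middle.
- scoop: Bystander, loose: a spoon-like scoop lying flat, 190 mm long; origin under its middle, x along it.
Mind the look-alikes: they are no part of the job. There is more than one size of the keeper; the job needs the smaller.

How it is judged:
By the outcome, as a careful person would: the job done as asked, in the order asked, and still so for the second after the job is handed in, with the robot touching nothing.
It also fails if it takes over 58 s, if anything falls off the work surface, if the arm or the gripper's body presses on something with over 40 N, if the wrist force passes 120 N, or if a joint passes its speed limit or range.

## Working session

There is one attempt and no reset: what is moved stays moved. The work goes in short steps, Python scripts to look and compute and a tool call to move; the robot and the scene stay as the last step left them, time stands still between calls to the robot, and variables do not carry over. Pictures are saved under pics/ and viewed, on a budget of 10 in all, crops included, one or two more only if the job needs it, and the job is handed in when it is done.

Besides the shell and the picture viewer there is one more tool, called after "Emit:" as name(argument=value, ...), one argument or row to a line, values as JSON. jog_arm: Moves the arm, as the interface text tells. Its arguments: {"type":"object","properties":{"steps":{"type":"array","items":{"type":"number"}},"force":{"type":"number"}},"required":["steps"]}

```bash
ls; mkdir -p pics; python3 - <<'E'
from workcell import env
import cv2, numpy as np
for n in ("scene","top"):
    p=env.camera_params(n); print(n,{k:np.round(v,3).tolist() for k,v in p.items()})
    cv2.imwrite(f"pics/{n}0.png",env.grab_frame(n)[:,:,::-1])
print(env.state())
E
```

```text
pics
scene {'fx': 426.079, 'fy': 426.079, 'cx': 317.88, 'cy': 205.135, 'R': [[-0.608, 0.794, -0.008], [0.541, 0.408, -0.735], [-0.581, -0.451, -0.678]], 't': [308.602, -195.731, 1626.966]}
top {'fx': 517.716, 'fy': 517.716, 'cx': 323.597, 'cy': 199.184, 'R': [[-0.017, -1.0, -0.018], [-0.984, 0.02, -0.176], [0.177, 0.015, -0.984]], 't': [32.714, 540.473, 1537.176]}
{'time_s': 0.1, 'qpos': array([ 7.41405593e+01,  1.83481192e+01,  8.96988133e+01, -2.67119784e-04,
        7.20442144e+01, -1.14497368e+00]), 'qvel': array([ 0.00851149, -0.10929072, -0.09531869,  0.01000347,  0.04675661,
       -0.00758686]), 'effort': array([ 1.14194700e-03, -4.13334060e+01, -2.32509470e+01,  7.29176542e-02,
        4.21536213e-02, -3.65254391e-05]), 'ee_pos': array([145.92025995, 555.71296488, 213.20702589]), 'ee_rot': array([-1.79908866e+02, -1.56739072e-03,  1.65285614e+02]), 'force': array([-0.055357  , -0.91721676, -0.32067949]), 'torque': array([ 0.02727608,  0.00044695, -0.00850539]), 'gripper_width': 91.08675894369807}
```

View pics/scene0.png

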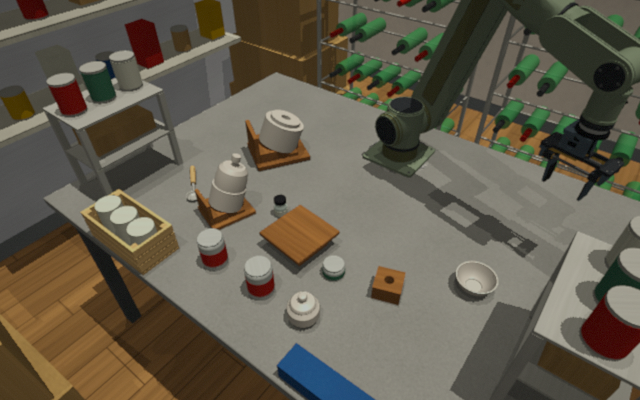

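View pics/top0.png

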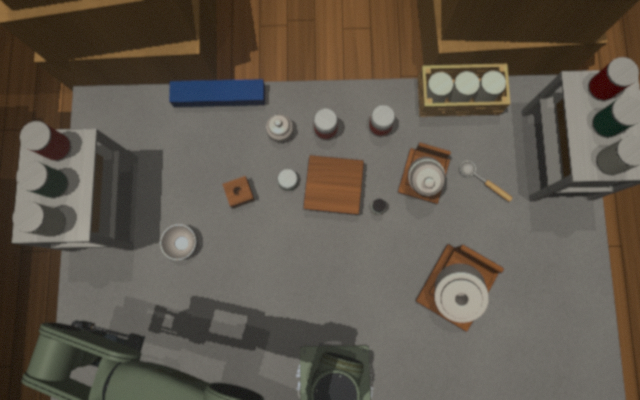

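The top picture shows a small keeper with dome and knob at (427,178), scene (230,185). The larger, low keeper is at (461,290), scene (283,130). The knobbed ginger jar is at (280,127), scene (303,308). The first fits: it leans and has a tall domed lid, and it is the smaller of the two keepers. The stand is at top (335,185) and the holder at top (238,191). I'll confirm this in one enlarged montage.

```bash
python3 - <<'E'
import cv2, numpy as np
s=cv2.imread("pics/scene0.png"); t=cv2.imread("pics/top0.png")
c=lambda im,x0,x1,y0,y1,k: cv2.convertScaleAbs(cv2.resize(im[y0:y1,x0:x1],None,fx=k,fy=k,interpolation=cv2.INTER_CUBIC),alpha=1.5)
m=np.zeros((600,800,3),np.uint8)
for im,x,y in ((c(t,220,460,135,220,3),0,0),(c(s,190,260,145,230,4),0,257),(c(s,255,410,200,305,3),290,257)):
    m[y:y+im.shape[0],x:x+im.shape[1]]=im
cv2.imwrite("pics/m1.png",m)
E
```

```text
(no output)
```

View pics/m1.png

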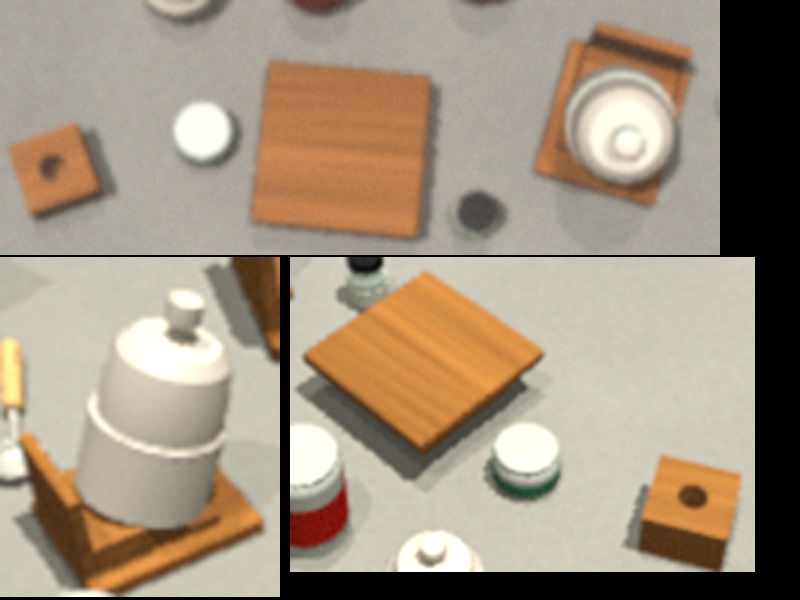

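The montage confirms it: the small keeper with its domed lid has the knob at top (429.3,182.3) and scene (236.2,155.5). The hole, the stand corners and the foot corners are also clear, so I'll triangulate.

```bash
cat > h.py <<'E'
import numpy as np, cv2
from workcell import env
def P(c): return np.array([[c['fx'],0,c['cx']],[0,c['fy'],c['cy']],[0,0,1]])@np.c_[c['R'],c['t']]
def tri(ca,a,cb,b):
    X=cv2.triangulatePoints(P(ca),P(cb),np.array(a,float).reshape(2,1),np.array(b,float).reshape(2,1)).ravel(); return X[:3]/X[3]
def plane(c,p,z):
    M=P(c); H=M[:,[0,1,3]].copy(); H[:,2]+=M[:,2]*z
    w=np.linalg.solve(H,[p[0],p[1],1]); return np.array([w[0]/w[2],w[1]/w[2],z])
def proj(c,X):
    w=P(c)@np.r_[X,1]; return w[:2]/w[2]
E
python3 - <<'E'
from h import *
np.set_printoptions(precision=1,suppress=True)
T=env.camera_params("top");S=env.camera_params("scene")
print("knobtop",tri(T,(429.3,182.3),S,(236.2,155.5)))
print("knobtop plane200",plane(T,(429.3,182.3),200),plane(S,(236.2,155.5),200))
print("hole",tri(T,(237.3,190.3),S,(389,279.7)),plane(T,(237.3,190.3),50),plane(S,(389,279.7),50))
tc=[(309,155.7),(363.7,160.3),(359,214),(303.3,209)]
sc=[(299.3,264),(259.7,233),(300,204.7),(339.3,232)]
c=[tri(T,a,S,b) for a,b in zip(tc,sc)]
for q in c: print("stand",q)
print("mean",np.mean(c,0),"sides",[np.linalg.norm((c[i]-c[i-1])[:2]) for i in range(4)])
for z in(45,60,80): print(z,np.mean([plane(T,a,z) for a in tc],0),np.mean([plane(S,a,z) for a in sc],0))
hc=[plane(T,np.array(a)/3+(220,135),50) for a in((10,144),(77,124),(101,193),(36,216))]; print("holder",np.array(hc),np.mean(hc,0))
f=[plane(T,p,z) for p,z in(((399,191.7),15),((437.7,203),15),((418.8,143.3),98),((450,150.7),98))]
print("foot",np.array(f)); 
for a,b in((0,1),(2,3)): d=f[b]-f[a]; print(np.linalg.norm(d),"front ang",np.degrees(np.arctan2(d[1],d[0]))-90, "mid",(f[a]+f[b])/2)
for n,p,z in(("tinflat",(288,178),42),("spice",(379.5,205),68),("tina",(325,118),105),("tinb",(383,114),105),("ginger",(280,125),90)): print(n,plane(T,p,z))
E
```

```text
knobtop [ 555.9 -274.1  196.5]
knobtop plane200 [ 555.2 -273.5  200. ] [ 558.9 -269.9  200. ]
hole [574.2 288.5  47.4] [574.  287.6  50. ] [575.7 289.9  50. ]
stand [678.4  65.9  50.4]
stand [ 659.1 -102.5   51.2]
stand [492.1 -83.7  51.8]
stand [511.9  84.5  49.6]
mean [585.4  -9.   50.8] sides [np.float64(167.53818825438768), np.float64(169.50441370943517), np.float64(168.09299407300895), np.float64(169.33216897096844)]
45 [586.9  -9.5  45. ] [580.8 -11.8  45. ]
60 [583.8  -9.4  60. ] [591.6  -2.3  60. ]
80 [579.6  -9.3  80. ] [605.9  10.4  80. ]
holder [[597.8 331.1  50. ]
 [617.4 262.2  50. ]
 [544.7 236.9  50. ]
 [522.2 303.2  50. ]] [570.5 283.3  50. ]
foot [[ 565.9 -213.3   15. ]
 [ 527.6 -331.8   15. ]
 [ 697.2 -268.1   98. ]
 [ 672.1 -360.3   98. ]]
124.56014090401962 front ang -197.9035548131416 mid [ 546.7 -272.5   15. ]
95.53825033030091 front ang -195.237862779218 mid [ 684.6 -314.2   98. ]
tinflat [611.1 131.8  42. ]
spice [ 516.2 -145.9   68. ]
tina [781.1  13.  105. ]
tinb [ 789.7 -163.2  105. ]
ginger [767.2 151.4  90. ]
```

The points agree with the given geometry: the knob top is at z≈197 against 200 expected, the stand sides are about 169 mm, and the stand top is at about z≈51. The hole is near (575,288,50). The keeper leans towards about 163°, so the axis is about (-0.36,0.11,0.93). Now I'll move above the knob.

Emit:
jog_arm(
  steps=[0,-2,-2,-1,1,0,-5,-5.5,-3,2,0,-61,-70,-5,2,0,-61,-70,-5,2,0,-61,-70,-5,2,0,-61,-70,-5,2,0,-61,-70,-5,2,0,-61,-70,-5,2,0,-61,-70,-5,2,0,-61,-70,-5,2,0,-61,-70,-5,2,0,-61,-70,-5,2,0,-61,-70,-5,2,0,-61,-70,-5,2,0,-61,-70,-5,2,0,-61,-70,-5,2,0,-61,-70,-5,2,0,-61,-70,-5,2,0,-61,-70,-5,2,0,-61,-70,-5,2],
)

```text
time_s: 2.1
ee_pos: [559.7, -280.7, 261.8]
ee_rot: [-179.9, -0.0, 163.1]
force: [0.1, 0.2, 0.6]
gripper_width: 91.4
```

Emit:
jog_arm(
  steps=[0,0,0,0,0,0,0,0,0,0,0,0,0,0,0,0,0,0,0,0],
)

```text
time_s: 2.5
ee_pos: [557.9, -274.5, 264.5]
ee_rot: [180.0, 0.0, 163.4]
force: [-0.2, 0.8, 0.6]
gripper_width: 91.5
```

```bash
python3 - <<'E'
from h import *
np.set_printoptions(precision=2,suppress=True)
s=env.state(); print(s['time_s'],s['ee_pos'],s['ee_rot'],s['qpos'],s['force'])
c=env.camera_params("wrist"); print(c)
im=env.grab_frame("wrist")[:,:,::-1]
cv2.imwrite("pics/w1.png",im)
for q in((555.5,-273.5,200),(559.5,-274.4,190)): print(proj(c,q))
E
```

```text
2.5 [ 557.94 -274.5   264.54] [179.99   0.03 163.37] [ -27.26   21.2    78.04    0.01   80.73 -100.64] [-0.23  0.82  0.56]
{'fx': 315.7501296274753, 'fy': 315.7501296274753, 'cx': 318.96961727052445, 'cy': 198.6635958911327, 'R': array([[ 0.29,  0.96,  0.  ],
       [ 0.93, -0.28,  0.24],
       [ 0.23, -0.07, -0.97]]), 't': array([ 102.51, -634.32,  294.72])}
[318.29 206.66]
[318.66 208.32]
```

View pics/w1.png

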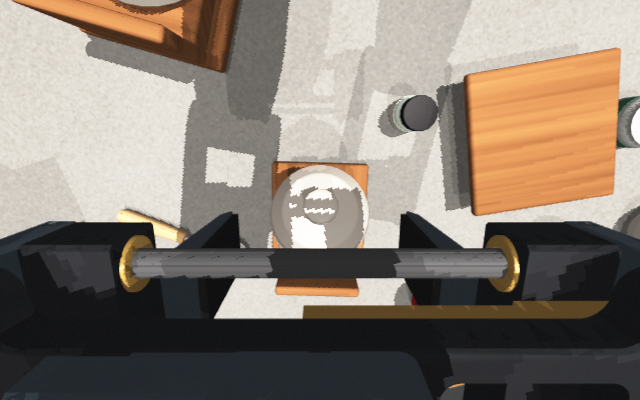

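The knob is at (320,206) against (318,207) predicted, about 1 mm off. The foot's edges line up with the image axes, so the yaw is right. I'll descend and grip.

Emit:
jog_arm(
  steps=[0,0,0.1,3,0,0,0,0.1,6,0,0,0,0.1,8,0,0,0,0.1,8.6,0,0,0,0.1,9,0,0,0,0.1,9,0,0.5,0,0.1,9,0,0.5,0,0.1,9,0,0.8,0,0.1,9,0,0.8,0,0.1,9,0,0.8,0,0.1,9,0,0.8,0,0.1,9,0],
  force=25,
)

```text
time_s: 3.75
ee_pos: [558.6, -274.9, 174.0]
ee_rot: [180.0, 0.0, 163.3]
force: [0.1, 0.3, 0.1]
gripper_width: 46.4
```

Emit:
jog_arm(
  steps=[0.9,0,0,0,0,0.9,0,0,0,0,0.9,0,0,0,0,0.9,0,0,0,0,0.9,0,0,0,0,0.9,0,0,0,0],
)

```text
time_s: 4.35
ee_pos: [558.4, -274.6, 173.8]
ee_rot: [180.0, -0.0, 163.3]
force: [-0.8, 0.9, 0.5]
gripper_width: 27.2
```

Gripped at 27 mm. Now I'll draw the lid off along the axis by 85 mm (tool x +3.2, z −7.9).

Emit:
jog_arm(
  steps=[0.9,0.1,0,-0.25,0,0.9,0.3,0,-0.74,0,0.9,0.55,0,-1.36,0,0.9,0.85,0,-2.1,0,0.9,1.15,0,-2.84,0,0.9,1.5,0,-3.71,0,0.9,1.85,0,-4.57,0,0.9,2.2,0,-5.44,0,0.9,2.55,0,-6.3,0,0.9,2.85,0,-7.05,0,0.9,3.1,0,-7.66,0,0.9,3.2,0,-7.9,0,0.9,3.2,0,-7.9,0,0.9,3.2,0,-7.9,0],
)

```text
time_s: 5.75
ee_pos: [527.8, -265.6, 252.6]
ee_rot: [180.0, -0.0, 163.3]
force: [1.0, -1.0, -4.4]
gripper_width: 27.3
```

```bash
python3 - <<'E'
from h import *
np.set_printoptions(precision=2,suppress=True)
s=env.state(); print(s['time_s'],s['ee_pos'],s['force'],s['torque'],s['gripper_width'])
im=env.grab_frame("scene")[:,:,::-1]
cv2.imwrite("pics/s2.png",cv2.resize(im[120:260,170:350],None,fx=4,fy=4,interpolation=cv2.INTER_CUBIC))
E
```

```text
5.75 [ 527.81 -265.61  252.55] [ 0.99 -0.99 -4.38] [-0.01  0.04 -0.04] 27.28695815220759
```

View pics/s2.png

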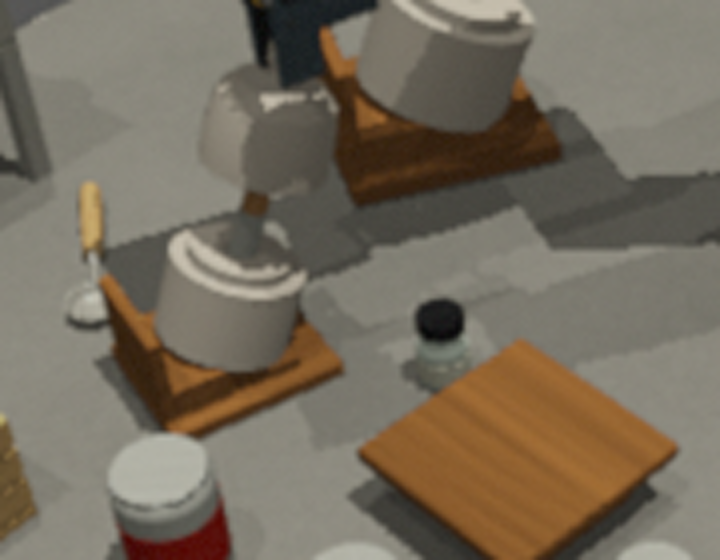

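The lid is off, and the tube still stands in the keeper at crop (250,225) with its top just below the rim. I'll lift slightly more, then carry the lid over the stand.

Emit:
jog_arm(
  steps=[0.9,0.2,0,-0.5,0,0.9,0.6,0,-1.5,0,0.9,0.8,0.2,-2,0,0.9,0.9,0.8,-2,0,0.9,1,2,-2,0,0.9,1.3,4,-2,0,0.9,1.6,6.5,-2,0,0.9,2,9.5,-2,0,0.9,2.5,12.5,-2,0,0.9,3,15.5,-2,0,0.9,3.5,18.5,-2,0,0.9,4,21.2,-2,0,0.9,4.3,23.5,-1.5,0,0.9,4.4,25,-0.5,0,0.9,4.4,25.8,1,0,0.9,4.4,26.2,2.5,0,0.9,4.4,26.2,4,0,0.9,4.4,26.2,5,0,0.9,4.4,26.2,5.5,0,0.9,4.4,26.2,5.5,0],
)

```text
time_s: 7.8
ee_pos: [560.7, -2.1, 197.1]
ee_rot: [-180.0, -0.1, 163.3]
force: [-0.1, -0.4, -3.1]
gripper_width: 27.4
```

```bash
python3 - <<'E'
from h import *
np.set_printoptions(precision=2,suppress=True)
s=env.state(); print(s['time_s'],s['ee_pos'],s['force'],s['torque'],s['gripper_width'])
im=env.grab_frame("scene")[:,:,::-1]
cv2.imwrite("pics/s3.png",cv2.resize(im[120:290,190:360],None,fx=3.5,fy=3.5,interpolation=cv2.INTER_CUBIC))
S=env.camera_params("scene"); g=s['ee_pos']+[0,0,15]; u=np.array([-.958,.287,0])
for t in(0,11,22):
    t=np.radians(t); a=u*np.sin(t)+[0,0,np.cos(t)]; e=u*np.cos(t)-[0,0,np.sin(t)]
    print(np.degrees(t),[((proj(S,g-95*a+k*50*e)-(190,120))*3.5).round() for k in(-1,0,1)])
E
```

```text
7.8 [560.68  -2.1  197.15] [-0.12 -0.39 -3.09] [ 0.03 -0.02  0.01] 27.430015893137004
0.0 [array([354., 349.]), array([405., 323.]), array([454., 299.])]
11.0 [array([335., 348.]), array([387., 331.]), array([436., 315.])]
22.0 [array([318., 342.]), array([369., 335.]), array([416., 328.])]
```

View pics/s3.png

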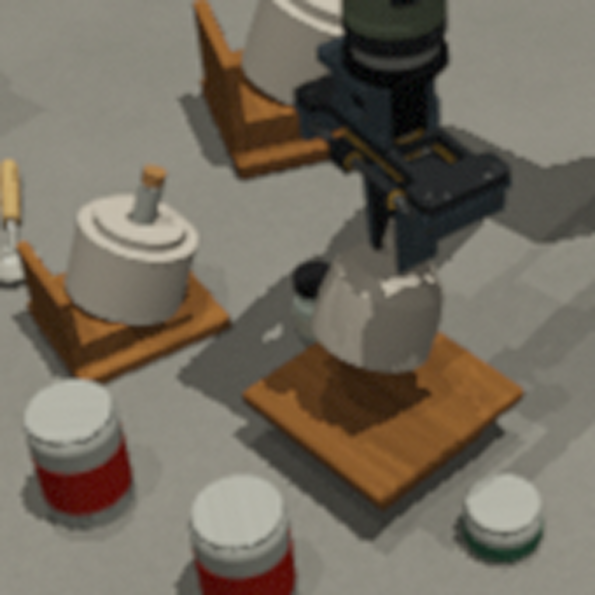

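The lid still hangs at about 22° above the board, with the rim's left end at (318,335) as the 22° model predicts, and the tube is upright in the keeper. Contact should come at TCP z≈142. I'll descend to just above that and feel for it.

Emit:
jog_arm(
  steps=[0.9,0,0,1,0,0.9,0,0,2.5,0,0.9,0,0,3.7,0,0.9,0,0,4.2,0,0.9,0,0,4.4,0,0.9,0,0,4.6,0,0.9,0,0,4.7,0,0.9,0,0,4.7,0],
)

```text
time_s: 8.65
ee_pos: [561.3, -2.0, 151.2]
ee_rot: [180.0, 0.0, 163.3]
force: [0.7, 0.7, -2.6]
gripper_width: 27.5
```

Emit:
jog_arm(
  steps=[0.9,0,0,0.1,0,0.9,0,0,0.2,0,0.9,0,0,0.3,0,0.9,0,0,0.3,0],
)

```text
time_s: 9.05
ee_pos: [562.3, -2.2, 149.6]
ee_rot: [180.0, 0.2, 163.3]
force: [0.3, -0.0, 5.6]
gripper_width: 27.4
```

Emit:
jog_arm(
  steps=[0.9,0,0,0.1,0,0.9,0,0,0.2,0,0.9,0,0,0.3,0,0.9,0,0,0.3,0],
)

```text
time_s: 9.45
ee_pos: [564.5, -2.5, 149.0]
ee_rot: [179.9, 0.6, 163.3]
force: [1.1, -1.0, 13.1]
gripper_width: 27.2
```

Contact is felt at TCP z≈150. I'll ease the grip and the pressing, then pivot the lid upright about its front edge in an arc (tool x −3.9, down 1.2).

Emit:
jog_arm(
  steps=[0.9,0,0,-0.3,0,0.9,0,0,-0.4,0,0.9,-0.3,0,-0.4,0,0.9,-0.6,0,-0.33,0,0.9,-1.0,0,-0.25,0,0.9,-1.5,0,-0.13,0,0.9,-2.0,0,0,0,0.9,-2.0,0,0,0],
  force=8,
)

```text
time_s: 10.25
ee_pos: [581.0, -8.0, 144.5]
ee_rot: [180.0, 0.0, 163.3]
force: [0.6, -0.3, -2.0]
gripper_width: 27.7
```

Emit:
jog_arm(
  steps=[0.9,-0.2,0,0.1,0,0.9,-0.4,0,0.2,0,0.9,-0.6,0,0.3,0,0.9,-0.8,0,0.4,0,0.9,-0.8,0,0.4,0],
)

```text
time_s: 10.75
ee_pos: [588.7, -10.3, 141.3]
ee_rot: [180.0, 0.1, 163.3]
force: [1.1, -0.3, 0.9]
gripper_width: 27.4
```

```bash
python3 - <<'E'
from h import *
np.set_printoptions(precision=2,suppress=True)
s=env.state(); print(s['time_s'],s['ee_pos'],s['force'],s['torque'],s['gripper_width'])
im=env.grab_frame("scene")[:,:,::-1]
cv2.imwrite("pics/s4.png",cv2.resize(im[165:275,240:350],None,fx=5,fy=5,interpolation=cv2.INTER_CUBIC))
E
```

```text
10.75 [588.68 -10.26 141.26] [ 1.07 -0.33  0.85] [-0.09 -0.14  0.03] 27.426668590507862
```

View pics/s4.png

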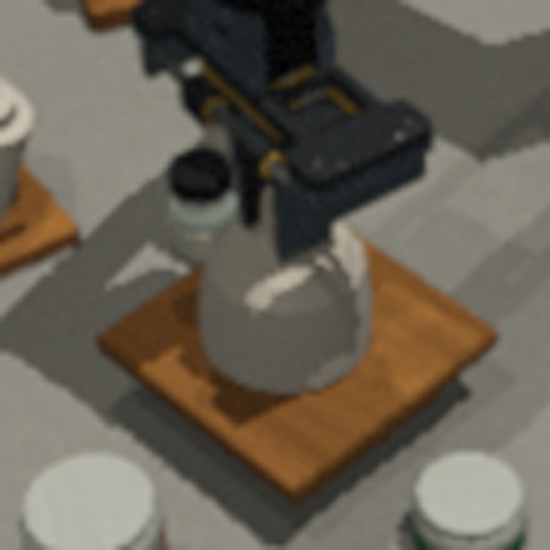

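The lid is nearly upright on the board. I'll finish the arc.

Emit:
jog_arm(
  steps=[0.9,-0.25,0,0.12,0,0.9,-0.5,0,0.25,0,0.9,-0.75,0,0.38,0,0.9,-0.95,0,0.5,0,0.9,-0.95,0,0.5,0],
)

```text
time_s: 11.3
ee_pos: [595.5, -12.4, 136.7]
ee_rot: [180.0, -0.2, 163.3]
force: [-5.0, 0.3, 7.2]
gripper_width: 27.7
```

Emit:
jog_arm(
  steps=[0.9,0,0,0.1,0,0.9,0,0,0.2,0,0.9,0,0,0.2,0],
  force=4,
)

```text
time_s: 11.6
ee_pos: [596.6, -12.8, 134.5]
ee_rot: [180.0, -0.0, 163.3]
force: [-1.5, 0.9, 4.3]
gripper_width: 28.2
```

Emit:
jog_arm(
  steps=[0.9,0,0,0.1,0,0.9,0,0,0.2,0,0.9,0,0,0.3,0,0.9,0,0,0.3,0],
  force=3,
)

```text
time_s: 12.0
ee_pos: [597.3, -13.0, 130.9]
ee_rot: [180.0, 0.0, 163.3]
force: [0.6, -0.9, 3.2]
gripper_width: 28.3
```

```bash
python3 - <<'E'
from h import *
np.set_printoptions(precision=2,suppress=True)
s=env.state(); print(s['time_s'],s['ee_pos'],s['force'],s['torque'],s['gripper_width'])
im=env.grab_frame("scene")[:,:,::-1]; tp=env.grab_frame("top")[:,:,::-1]
a=cv2.resize(im[165:275,240:350],None,fx=4.5,fy=4.5,interpolation=cv2.INTER_CUBIC)
b=cv2.resize(tp[140:225,300:370],None,fx=4,fy=4,interpolation=cv2.INTER_CUBIC)
m=np.zeros((495,790,3),np.uint8); m[:,:495]=a; m[:b.shape[0],500:500+b.shape[1]]=b
cv2.imwrite("pics/s5.png",m)
E
```

```text
12.0 [597.26 -12.97 130.86] [ 0.55 -0.86  3.16] [-0.16  0.08 -0.05] 28.27854468172079
```

View pics/s5.png

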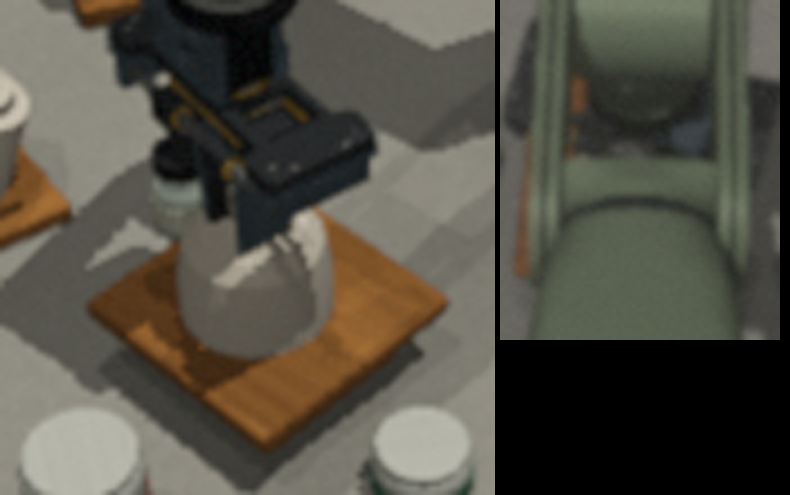

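The lid stands flat and well within the board, and the pads now just slip on the knob. I'll release, lift, and go to the tube.

Emit:
jog_arm(
  steps=[0.5,0,0,0,0,0.3,0,0,0,0,0,0,0,0,0,0,0,0,0,0,0,0,0,0,0],
)

```text
time_s: 12.6
ee_pos: [596.9, -12.8, 130.7]
ee_rot: [180.0, -0.0, 163.3]
force: [-0.3, 0.1, -0.8]
gripper_width: 64.8
```

Emit:
jog_arm(
  steps=[0,0,0,-0.5,0,0,0,0,-2.5,0,0,0,0,-5.5,0,0,0,-0.5,-8.5,0,0,-0.5,-2.5,-9,0,0,-5.9,-26.1,-9,0,0,-5.9,-26.1,-9,0,0,-5.9,-26.1,-9,0,0,-5.9,-26.1,-9,0,0,-5.9,-26.1,-9,0,0,-5.9,-26.1,-9,0,0,-5.9,-26.1,-9,0,0,-5.9,-26.1,-9,0],
)

```text
time_s: 13.9
ee_pos: [578.5, -278.8, 221.1]
ee_rot: [180.0, -0.0, 163.3]
force: [0.5, 1.2, 0.2]
gripper_width: 91.4
```

```bash
python3 - <<'E'
from h import *
np.set_printoptions(precision=2,suppress=True)
s=env.state(); print(s['time_s'],s['ee_pos'],s['force'],s['gripper_width'])
c=env.camera_params("wrist"); w=env.grab_frame("wrist")[:,:,::-1]
im=env.grab_frame("scene")[:,:,::-1]; tp=env.grab_frame("top")[:,:,::-1]
k=lambda i,f:cv2.resize(i,None,fx=f,fy=f,interpolation=cv2.INTER_CUBIC)
m=np.zeros((600,800,3),np.uint8)
for p,x,y in((k(w[110:250,220:420],2.5),0,0),(k(im[165:275,240:350],2.7),500,0),(k(tp[140:225,300:370],2.8),600,340),(k(im[150:230,180:270],2.7),0,360)): m[y:y+p.shape[0],x:x+p.shape[1]]=p
cv2.imwrite("pics/s6.png",m)
S=env.camera_params("scene")
for q in((572.2,-277.5,157.4),(590,-283,111)): print((proj(c,q)-(220,110))*2.5,(proj(S,q)-(180,150))*2.7+(0,360))
E
```

```text
13.9 [ 578.54 -278.76  221.09] [0.46 1.21 0.17] 91.37706654967592
[242.85 230.5 ] [143.8  408.37]
[243.03 248.34] [135.07 445.87]
```

View pics/s6.png

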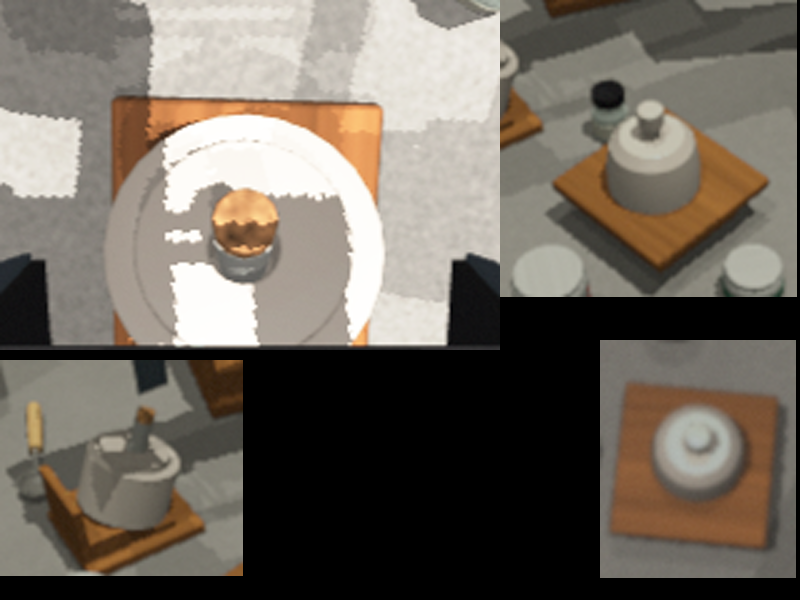

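The lid stands upright, centred and wholly on the board. In the wrist crop the bung is at (246,222), predicted (243,230), so the tube leans about 3 mm further to the front. I'll descend and grip the tube 20 mm below its top.

Emit:
jog_arm(
  steps=[0,0,0.1,3,0,0,0,0.1,6,0,0,0,0.1,8.5,0,0,0,0.1,9.6,0,0,0,0.1,10.1,0,0.9,0,0.1,10.1,0,0.9,0,0.1,10.1,0,0.9,0,0.1,10.1,0,0.9,0,0.1,10.1,0,0.9,0,0.1,10.1,0,0.9,0,0.1,10.1,0,0.9,0,0.1,10.1,0,0.9,0,0.1,10.1,0,0.9,0,0.1,10.1,0,0.9,0,0.1,10.1,0,0.9,0,0.1,10.1,0,0.9,0,0.1,10.1,0,0.9,0,0.1,10.1,0],
  force=20,
)

```text
time_s: 15.85
ee_pos: [578.8, -279.1, 120.0]
ee_rot: [-180.0, 0.0, 163.3]
force: [0.4, -1.7, 0.2]
gripper_width: 21.4
```

Emit:
jog_arm(
  steps=[0.9,0.1,0,-0.25,0,0.9,0.3,0,-0.74,0,0.9,0.6,0,-1.48,0,0.9,0.95,0,-2.35,0,0.9,1.3,0,-3.2,0,0.9,1.7,0,-4.2,0,0.9,2.1,0,-5.2,0,0.9,2.5,0,-6.2,0,0.9,2.9,0,-7.2,0,0.9,3.2,0,-8.2,0,0.9,3.4,0,-9.5,0,0.9,3.5,0,-10.5,0,0.9,3.5,0,-10.9,0,0.9,3.5,0,-10.9,0],
)

```text
time_s: 17.25
ee_pos: [545.6, -269.0, 229.7]
ee_rot: [-180.0, 0.1, 163.3]
force: [-0.4, -0.2, 0.2]
gripper_width: 21.1
```

The tube is out. I'll carry it past the lid with a detour, to above the holder and foot-high, then look.

Emit:
jog_arm(
  steps=[0.9,1,1.5,0,0,0.9,3,5,0,0,0.9,5.5,9,0,0,0.9,8,13.2,0,0,0.9,10.5,17.4,0,0,0.9,12.8,21.5,0,0,0.9,13.7,25.7,0,0,0.9,14.2,30,0,0,0.9,14.6,34.5,0,0,0.9,15,39,0,0,0.9,15.5,43.5,1,0,0.9,16,47.5,2.5,0,0.9,16.4,50.5,4,0,0.9,16.6,52.5,5,0,0.9,16.7,53.7,5.7,0,0.9,16.7,54.2,6,0,0.9,16.7,54.2,6,0,0.9,16.7,54.2,6,0,0.9,16.7,54.2,6,0],
)

```text
time_s: 19.15
ee_pos: [541.5, 297.4, 169.8]
ee_rot: [180.0, 0.1, 163.2]
force: [0.3, 0.2, -0.9]
gripper_width: 21.1
```

```bash
python3 - <<'E'
from h import *
np.set_printoptions(precision=2,suppress=True)
s=env.state(); print(s['time_s'],s['ee_pos'],s['force'],s['gripper_width'])
c=env.camera_params("wrist"); w=env.grab_frame("wrist")[:,:,::-1]
im=env.grab_frame("scene")[:,:,::-1]
k=lambda i,f:cv2.resize(i,None,fx=f,fy=f,interpolation=cv2.INTER_CUBIC)
m=np.zeros((600,800,3),np.uint8)
for p,x,y in((k(w[120:320,220:420],2),0,0),(k(im[190:310,330:450],3.3),401,0)): m[y:y+p.shape[0],x:x+p.shape[1]]=p
cv2.imwrite("pics/s7.png",m[:400])
S=env.camera_params("scene"); g=s['ee_pos']+[0,0,19];u=np.array([-.958,.287,0])
W=lambda q:((proj(c,q)-(220,120))*2).round(); V=lambda q:((proj(S,q)-(330,190))*3.3+(401,0)).round()
q=(574.5,288.5,50);print("hole",W(q),V(q))
for t in(18,23,28):
    t=np.radians(t);q=g-90*(u*np.sin(t)+[0,0,np.cos(t)]);r=g+20*(u*np.sin(t)+[0,0,np.cos(t)]);print(q,W(q),V(q),V(r))
E
```

```text
19.15 [541.47 297.39 169.82] [ 0.26  0.24 -0.89] 21.14691591006813
hole [198. 217.] [595. 294.]
[568.11 289.41 103.22] [196. 245.] [607. 247.] [657. 136.]
[575.16 287.3  105.97] [196. 265.] [601. 249.] [658. 135.]
[581.95 285.26 109.35] [196. 285.] [595. 251.] [660. 135.]
```

View pics/s7.png

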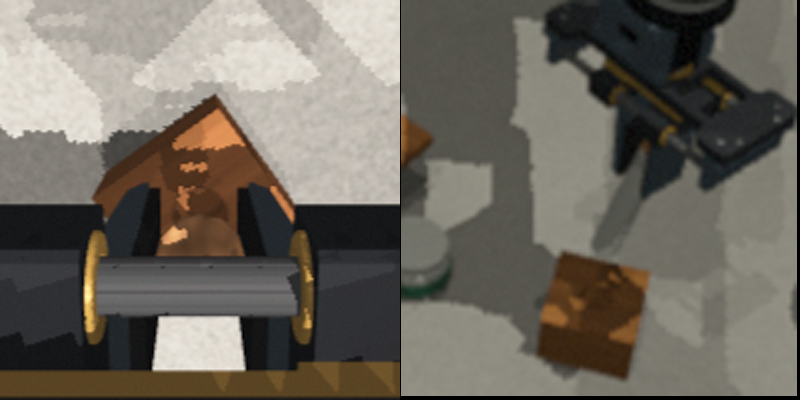

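The tube hangs at about 20–23°, with its foot at crop (605,245) just above the block. The hole is partly hidden in the wrist view, near (200,205). I'll refine the hole position numerically from the first pictures.

```bash
python3 - <<'E'
from h import *
np.set_printoptions(precision=1,suppress=True)
for n,(x0,x1,y0,y1) in(("top",(215,262,165,215)),("scene",(362,412,258,308))):
    im=cv2.imread(f"pics/{n}0.png")[y0:y1,x0:x1]; c=env.camera_params(n)
    hsv=cv2.cvtColor(im,cv2.COLOR_BGR2HSV); m=((hsv[...,1]>110)).astype(np.uint8)
    m=cv2.morphologyEx(m,cv2.MORPH_CLOSE,np.ones((5,5)))
    ct=max(cv2.findContours(m,0,2)[0],key=cv2.contourArea)
    # fit projected block: theta, centre via optimisation on silhouette
    from scipy.optimize import minimize
    def cost(p):
        a=np.radians(p[2]); R=np.array([[np.cos(a),-np.sin(a)],[np.sin(a),np.cos(a)]])
        pts=[]
        for z in(0,50):
            for sx,sy in((1,1),(1,-1),(-1,-1),(-1,1)):
                pts.append((proj(c,np.r_[p[:2]+R@(np.array([sx,sy])*37.5),z])-(x0,y0)+.5)*16)
        h=cv2.convexHull(np.array(pts,np.float32)).astype(np.int32)
        q=np.zeros((im.shape[0]*16,im.shape[1]*16),np.uint8); cv2.fillConvexPoly(q,h,255)
        return np.abs(cv2.resize(q,m.shape[::-1],interpolation=cv2.INTER_AREA)/255.-m).sum()
    b=min((minimize(cost,(572,287,t),method="Nelder-Mead",options=dict(initial_simplex=[(572,287,t),(580,287,t),(572,295,t),(572,287,t+8)])) for t in(10,18,26)),key=lambda r:r.fun)
    print(n,m.sum(),"block",b.x,b.fun)
    g=cv2.cvtColor(im,cv2.COLOR_BGR2GRAY).astype(float); px=proj(c,(574,288,50))-(x0,y0); X,Y=np.meshgrid(np.arange(im.shape[1]),np.arange(im.shape[0]))
    near=np.hypot(X-px[0],Y-px[1])<9; ref=np.median(g[near]); w=np.clip(ref*.85-g,0,None)*near
    print("dark",plane(c,((w*X).sum()/w.sum()+x0,(w*Y).sum()/w.sum()+y0),50))
E
```

```text
top 579 block [577.5 290.1  23. ] 116.36470588235292
dark [575.2 291.2  50. ]
scene 927 block [573.7 287.8  19.3] 61.12941176470588
dark [575.2 289.6  50. ]
```

The hole is at about (575,289), and three of the four estimates agree within 2 mm. The modelled foot is 1.5 mm short in tool y. I'll descend and feel.

Emit:
jog_arm(
  steps=[0.9,0,0.15,1,0,0.9,0,0.15,2.5,0,0.9,0,0.15,3.8,0,0.9,0,0.15,4.4,0,0.9,0,0.15,4.7,0,0.9,0,0.15,4.8,0,0.9,0,0.15,4.8,0],
)

```text
time_s: 19.95
ee_pos: [541.8, 300.0, 121.3]
ee_rot: [180.0, 0.0, 163.3]
force: [1.0, -0.3, -0.7]
gripper_width: 21.6
```

Emit:
jog_arm(
  steps=[0.9,0,0,0.15,0,0.9,0,0,0.3,0,0.9,0,0,0.45,0,0.9,0,0,0.6,0,0.9,0,0,0.6,0],
)

```text
time_s: 20.45
ee_pos: [541.4, 299.7, 114.7]
ee_rot: [-180.0, -0.0, 163.3]
force: [0.4, -0.1, 0.0]
gripper_width: 21.2
```

Emit:
jog_arm(
  steps=[0.9,0,0,0.1,0,0.9,0,0,0.2,0,0.9,0,0,0.3,0,0.9,0,0,0.4,0,0.9,0,0,0.4,0],
)

```text
time_s: 20.95
ee_pos: [541.6, 299.8, 110.9]
ee_rot: [180.0, 0.0, 163.3]
force: [-0.1, 0.7, -0.8]
gripper_width: 21.2
```

Emit:
jog_arm(
  steps=[0.9,0,0,0.1,0,0.9,0,0,0.2,0,0.9,0,0,0.3,0,0.9,0,0,0.4,0,0.9,0,0,0.4,0],
)

```text
time_s: 21.45
ee_pos: [542.0, 299.8, 107.1]
ee_rot: [180.0, 0.1, 163.3]
force: [2.0, -1.0, 0.2]
gripper_width: 21.5
```

The foot is about 10 mm into the hole and now touches the wall. I'll loosen the grip and swing the tube upright (tool x −3.2, up 0.5).

Emit:
jog_arm(
  steps=[0.9,0,0,-0.05,0,0.9,0,0,-0.1,0,0.9,-0.3,0,-0.15,0,0.9,-0.6,0,-0.2,0,0.9,-0.9,0,-0.27,0,0.9,-1.2,0,-0.35,0,0.9,-1.6,0,-0.42,0,0.9,-1.6,0,-0.42,0],
  force=5,
)

```text
time_s: 22.25
ee_pos: [557.6, 295.0, 111.2]
ee_rot: [180.0, 0.0, 163.3]
force: [-0.4, -0.1, -1.2]
gripper_width: 22.1
```

Emit:
jog_arm(
  steps=[0.9,-0.3,0,-0.05,0,0.9,-0.6,0,-0.1,0,0.9,-0.9,0,-0.1,0,0.9,-1.2,0,-0.1,0,0.9,-1.5,0,-0.1,0,0.9,-1.5,0,-0.1,0],
)

```text
time_s: 22.85
ee_pos: [571.7, 290.7, 112.1]
ee_rot: [180.0, 0.0, 163.3]
force: [0.1, -0.7, -0.8]
gripper_width: 21.6
```

```bash
python3 - <<'E'
from h import *
np.set_printoptions(precision=2,suppress=True)
s=env.state(); print(s['time_s'],s['ee_pos'],s['force'],s['torque'],s['gripper_width'])
im=env.grab_frame("scene")[:,:,::-1]
cv2.imwrite("pics/s8.png",cv2.resize(im[200:310,350:440],None,fx=5,fy=5,interpolation=cv2.INTER_CUBIC))
E
```

```text
22.85 [571.74 290.74 112.09] [ 0.1  -0.69 -0.84] [-0.03  0.13 -0.02] 21.60681028167752
```

View pics/s8.png

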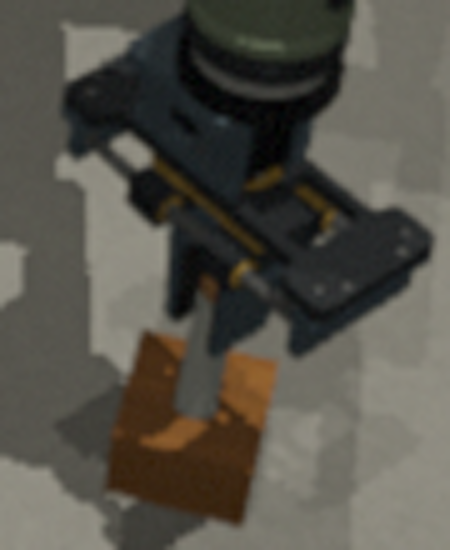

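The tube is in the hole and nearly upright. I'll move the last 3 mm over the hole and push down, feeling.

Emit:
jog_arm(
  steps=[0.9,-0.2,0,0.1,0,0.9,-0.35,0,0.3,0,0.9,-0.35,0,0.5,0,0.9,-0.35,0,0.7,0,0.9,-0.35,0,0.9,0,0.9,-0.35,0,0.9,0],
  force=8,
)

```text
time_s: 23.5
ee_pos: [574.4, 289.8, 102.7]
ee_rot: [-180.0, -0.0, 163.3]
force: [-1.0, 0.8, -1.0]
gripper_width: 21.6
```

Emit:
jog_arm(
  steps=[0.9,0,0,0.3,0,0.9,0,0,0.6,0,0.9,0,0,0.9,0,0.9,0,0,1.2,0,0.9,0,0,1.5,0,0.9,0,0,1.7,0,0.9,0,0,1.9,0,0.9,0,0,1.9,0],
)

```text
time_s: 24.3
ee_pos: [574.5, 289.8, 83.8]
ee_rot: [-180.0, -0.0, 163.3]
force: [-1.2, -0.5, -1.2]
gripper_width: 21.9
```

Emit:
jog_arm(
  steps=[0.9,0,0,0.1,0,0.9,0,0,0.2,0,0.9,0,0,0.3,0,0.9,0,0,0.4,0,0.9,0,0,0.5,0,0.9,0,0,0.5,0],
)

```text
time_s: 24.9
ee_pos: [575.2, 290.0, 81.0]
ee_rot: [179.9, 0.1, 163.3]
force: [-2.2, -1.4, 8.3]
gripper_width: 21.7
```

It bottomed at TCP z≈81, exactly the expected full depth. I'll relieve the pressure, release, retreat and check.

Emit:
jog_arm(
  steps=[0.9,0,0,-0.15,0,0.9,0,0,-0.15,0,0.6,0,0,-0.15,0,0.3,0,0,-0.15,0,0,0,0,-0.15,0,0,0,0,-0.15,0,0,0,0,-0.15,0,0,0,0,-0.15,0,0,0,0,-1.5,0,0,0,0,-4.5,0,0,0,0,-8,0,0,0,0,-11,0,0,5,5,-13,0,0,10,10,-13,0,0,15,15,-13,0,0,15,15,-13,0,0,15,15,-13,0,0,15,15,-13,0],
)

```text
time_s: 26.7
ee_pos: [472.9, 478.5, 209.9]
ee_rot: [179.9, 0.0, 163.5]
force: [1.1, -0.9, -0.6]
gripper_width: 91.1
```

```bash
python3 - <<'E'
from h import *
np.set_printoptions(precision=2,suppress=True)
s=env.state(); print(s['time_s'],s['ee_pos'],s['force'],s['gripper_width'])
im=env.grab_frame("scene")[:,:,::-1]; tp=env.grab_frame("top")[:,:,::-1]; S=env.camera_params("scene")
a=cv2.resize(im[140:330,180:430],None,fx=3.2,fy=3.2,interpolation=cv2.INTER_CUBIC)[:600]
b=cv2.resize(tp[90:230,160:460],None,fx=.8,fy=.8)
cv2.imwrite("pics/s9.png",a)
for z in(50,120): print(z,(proj(S,(575,289,z))-(180,140))*3.2)
E
```

```text
26.7 [472.95 478.51 209.92] [ 1.12 -0.89 -0.61] 91.07199692647403
50 [668.34 445.95]
120 [677.62 391.47]
```

View pics/s9.png

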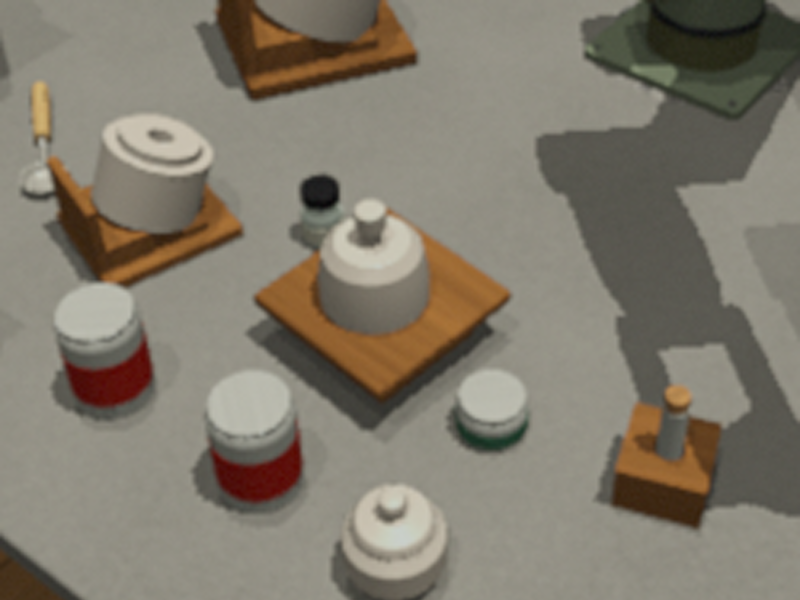

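The lid stands upright on the board. The tube stands in the hole with its top at (677,392), against (678,391) predicted for full depth. The bystanders in view are where they were. Handing in.

```bash
python3 -c "
from workcell import env
print(env.job_done())"
```

```text
the job is handed in; nothing more can be done
None
```

The job is done and handed in at about 27 s of the 58 s allowed, but I got no verdict back.

- **Lid:** I drew it off along the keeper's axis by its knob. First contact with the stand showed about 13 N of upward force. I then swung the lid upright about its edge with a light grip and released it flat. The last picture shows it upright, knob up and wholly on the board.
- **Tube:** I drew it out along the axis, started its foot in the hole at a lean, swung it upright there and lowered it. It bottomed at TCP height 81 mm with about 8 N, which is the height expected for full depth. In the last picture its top is within about 1 pixel of where full depth puts it.
- **Other things:** those in the last picture look unmoved. The bowl was outside that picture and I did not check it again.
- **Disagreements:** the stand top read about 51 mm from the cameras, but feel gave 55–58 mm while the lid was still tilted. The estimates of the hole's position differed by up to about 3 mm, and rough clicks on the block's corners were further off. Neither affected the result.
- **Budget:** I viewed 12 pictures, two over the 10 set.

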